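Sort the whiteboard kit back into its trays

ROBOT

A 7-joint arm with a two-finger parallel gripper is mounted at the origin on the work surface. World frame = base frame: x ahead of the robot, y to its left, z up, the work surface at z = 0. Lengths are in m, angles in rad, forces in N, time in s.
With the tool pointing down it reaches from about 0.375 to 0.925 m from the base axis. Payload 3.1 kg.
Tool frame: the origin (TCP) lies between the finger pads; the fingertips stand 19 mm ahead of it and the grasp point (between the pads) is the TCP; z points along the fingers, y is the line along which they close (so a half turn about z gives the same grasp; the last joint's range is limited). The gripper opens to 85 mm and grips with 20 to 120 N. Pads are 22 mm wide; open, the fingers measure 114 mm over their backs; the gripper's body (76 mm by 85 mm) begins 54 mm behind the grasp point. The pads swing forward as they close: fully open they stand 13 mm farther back than shut.
Start: joints at [1.155, 0.383, 0.044, 1.598, -0.018, 1.161, -0.05], TCP at [0.203, -0.617, 0.25] pointing down, gripper open.
Joint ranges: [-2.61, 2.61], [-0.41, 2.15], [-1.48, 1.57], [0, 2.5], [-1.57, 4.71], [0.05, 1.97], [-2.85, 2.85]. Speed limits (rad/s): [2.79, 2.79, 3.14, 3.14, 3.14, 3.14, 3.14].

INTERFACE

Orientations are given as a unit quaternion [x, y, z, w].
In Python, from bench import move_ptp, movel, move_j, move_gripper, pause, inverse_kinematics, read_camera, camera_params, MotionError, sign_off, look_for, tip_of, read_time_s, read_qpos, read_joint_vel, read_effort, read_eef_pos, read_tcp_rot, read_ft_force, read_ft_torque, read_finger_gap, read_grasp_force gives the robot as it stands. Calls block until the motion is done:
- move_ptp(position, orientation): joint-space move of the TCP to a pose.
- movel(position, orientation=None, speed=0.15): straight line of the TCP; orientation=None keeps the orientation; speed is the mean speed in m/s.
- move_j(angles): joint-space move.
- move_gripper(opening, effort=None): finger opening in m; effort is the grip in N (None keeps the last); returns when the fingers have stopped.
- pause(seconds).
- inverse_kinematics(position, orientation): joint angles nearest the present ones, or None.
- read_camera(name): name is "scene" or "side" or "wrist"; returns the picture (420x560x3 uint8, red, green, blue); there is no depth.
- camera_params(name): a dict with "K" (3x3 intrinsics, pixels), "camera_from_world" (4x4, takes a point from world to camera coordinates). Camera axes: x right, y down, z forward; pixel columns grow to the right and rows downward; lengths in m; the calibration is good to about 2 mm. A picture is of the moment at which its call begins: read the wrist's pose just before it. camera_params takes no time and is no camera call; for the wrist camera it gives the pose at the moment of the call.
A pose or a line that the arm cannot do raises MotionError and nothing moves.
- sign_off(): hands the job in; it is judged then, once.
Trained networks look in the newest picture that a camera, given by its name, has taken for a name from the list of things; names that differ only in an ending like _2 or _b are one class to them, and where a whole thing is asked for, a point or a joint stands for the part that bears it (a point fixed in the world has none). Each returns a list of dicts, best first, with "confidence" (0 to 1); they miss things now and then, are a little off and sometimes report something else, mostly with a low value. They report only what shows in the picture. A call takes as long as a camera call. They do not tell look-alikes from the thing itself.
- look_for(camera, name): "at" ([column, row] in pixels, amid what is visible of it).
- tip_of(camera, name): "at" ([column, row] in pixels: a listed point, or the origin of a listed thing).
Readings, each from a call of its own:
- read_time_s(): time.
- read_qpos(): joint angles.
- read_joint_vel(): joint speeds.
- read_effort(): joint torques, N m.
- read_eef_pos(): TCP position.
- read_tcp_rot(): TCP orientation.
- read_ft_force(): force on the tool from outside, world axes, zero at the start.
- read_ft_torque(): the same for the moment, N m.
- read_finger_gap(): finger opening in m.
- read_grasp_force(): force on a finger pad.
Only numpy, scipy, OpenCV 4.12 (cv2) and the standard library are available. Lean on these libraries where they do the work, as an engineer would, in place of code of your own. Each camera call takes 0.05 s, during which the arm holds its last target. There are 200 camera calls.

TASK

The duty board has been updated and its kit is lying about the desk: sort it back into the white drawer trays. The two markers go in the largest tray, side by side along its length; the two round magnets in the divided tray, cap up and one to each compartment; the board eraser in the small undivided tray, felt down and along its length. Set each thing down flat on the tray's floor without dropping it, and leave the stapler and the box of staples where they are.

Things in the scene. Friction and masses are not known exactly. Their poses are not given: they have to be found in the camera images.
- marker_a: Whiteboard marker with a square, rounded barrel: white, black cap at its +x end, 133 mm long, 18 by 18 mm thick, about 25 g, lying on the desk. Origin: on its axis at mid-length, so 9 mm above what it lies on; x runs along the barrel towards the cap.
- marker_b: Whiteboard marker with a square, rounded barrel: white, black cap at its +x end, 133 mm long, 18 by 18 mm thick, about 25 g, lying on the desk. Origin: on its axis at mid-length, so 9 mm above what it lies on; x runs along the barrel towards the cap. Same as marker_a; the two are interchangeable.
- magnet_a: Round whiteboard magnet with a plastic cap, a low disc 38 mm across and 14 mm high (sides upright for the first 10 mm, then domed), about 30 g, lying cap up. Nothing on the desk or trays attracts it. Origin: centre of its underside; z up through the cap.
- magnet_b: Round whiteboard magnet with a plastic cap, a low disc 38 mm across and 14 mm high (sides upright for the first 10 mm, then domed), about 30 g, lying cap up. Nothing on the desk or trays attracts it. Origin: centre of its underside; z up through the cap. Same as magnet_a; the two are interchangeable.
- eraser: Whiteboard eraser, a plain block 110 mm long (x), 48 mm wide (y) and 30 mm high: lower 10 mm grey felt, above it a black plastic shell with ridges on top; rigid, about 60 g, lying felt down. Origin: centre of its underside; x along its length, z up.
- marker_tray: Marker tray: the largest, undivided open tray of white plastic, standing on the desk and fixed there; walls and floor 3 mm thick, 16 mm high overall. Origin: centre of its underside (the inner floor lies 3 mm above it); y along its longer side. Outside 132 mm (x) by 190 mm (y), inside 126 by 184 mm: room for the two markers side by side along y.
- magnet_tray: Magnet tray: divided open tray of white plastic, standing on the desk and fixed there; walls and floor 3 mm thick, 16 mm high overall. Origin: centre of its underside (the inner floor lies 3 mm above it); y along its longer side. Outside 102 mm (x) by 144 mm (y); a 3 mm wall of full height along its x axis, through the middle, makes two compartments of 96 mm (x) by 67 mm (y), their centres at y = +35 mm and -35 mm.
- eraser_tray: Eraser tray: small undivided open tray of white plastic, standing on the desk and fixed there; walls and floor 3 mm thick, 16 mm high overall. Origin: centre of its underside (the inner floor lies 3 mm above it); y along its longer side. Outside 112 mm (x) by 146 mm (y), inside 106 by 140 mm, with a thin dark rubber mat on its floor.
- stapler: Black desk stapler, 120 mm long (x), 34 mm wide and 45 mm high, standing among the kit; loose, to be left alone. Origin: centre of its underside.
- staple_box: Small cardboard box of staples with a paper band, 56 mm (x) by 36 mm (y) by 20 mm high, among the kit; loose, to be left alone. Origin: centre of its underside.
Not all that is in view belongs to the job. Leave any pink look-alike of the marker_b alone.

How it is judged:
At the end, for the whole second after the job is handed in: Both markers flat on the marker tray's floor, the magnets flat, cap up, one in each compartment of theirs, the eraser flat, felt down, in its own; markers and eraser within 0.3 rad of the tray's length; all inside the walls, released, slower than 20 mm/s (x of marker_a in the frame of marker_tray between -0.058 and 0.058 m and y of marker_a in the frame of marker_tray between -0.03 and 0.03 m and z of marker_a in the frame of marker_tray between 0.006 and 0.016 m and angle between the x axis of each of marker_a, marker_b and the y axis of marker_tray, either way round below 0.3 rad and linear speed of each of marker_a, marker_b, magnet_a, magnet_b, eraser below 0.02 m/s and x of marker_b in the frame of marker_tray between -0.058 and 0.058 m and y of marker_b in the frame of marker_tray between -0.03 and 0.03 m and z of marker_b in the frame of marker_tray between 0.006 and 0.016 m and x of magnet_a in the frame of magnet_tray between -0.033 and 0.033 m and z of magnet_a in the frame of magnet_tray between -0.001 and 0.008 m and angle between each of magnet_a, magnet_b's own z axis and vertical below 0.2 rad and x of magnet_b in the frame of magnet_tray between -0.033 and 0.033 m and z of magnet_b in the frame of magnet_tray between -0.001 and 0.008 m and ((y of magnet_a in the frame of magnet_tray between 0.016 and 0.055 m and y of magnet_b in the frame of magnet_tray between -0.055 and -0.016 m) or (y of magnet_a in the frame of magnet_tray between -0.055 and -0.016 m and y of magnet_b in the frame of magnet_tray between 0.016 and 0.055 m)) and x of eraser in the frame of eraser_tray between -0.034 and 0.034 m and y of eraser in the frame of eraser_tray between -0.021 and 0.021 m and z of eraser in the frame of eraser_tray between -0.001 and 0.008 m and angle between eraser's own z axis and vertical below 0.15 rad and angle between the x axis of eraser and the y axis of eraser_tray, either way round below 0.3 rad); the robot touches nothing.
It fails at once if the stapler or the box of staples was shifted by more than 20 mm (distance of any of stapler, staple_box from where it was at the start of the episode above 0.02 m).
It fails at once if a thing of the kit was dropped (moving faster than 0.9 m/s within 50 mm of the desk, a fall of about 40 mm) ((linear speed of marker_a above 0.9 m/s and height (world z) of marker_a below 0.05 m) or (linear speed of marker_b above 0.9 m/s and height (world z) of marker_b below 0.05 m) or (linear speed of magnet_a above 0.9 m/s and height (world z) of magnet_a below 0.05 m) or (linear speed of magnet_b above 0.9 m/s and height (world z) of magnet_b below 0.05 m) or (linear speed of eraser above 0.9 m/s and height (world z) of eraser below 0.05 m)).
It also fails if it takes over 112 s, if anything falls off the work surface, if the arm or the gripper's body presses on something with over 40 N, if the wrist force passes 120 N, or if a joint passes its speed limit or range.

## Working session

There is one attempt and no reset: what is moved stays moved. The work goes in short steps, each a Python script; the robot and the scene stay as the last script left them, time stands still between calls to the robot, and variables do not carry over. Pictures are saved under pics/ and viewed, at most 14 in all, crops included, and the job is handed in when it is done.

```bash
ls; mkdir -p pics; python3 - <<'E'
from bench import *
import cv2, numpy as np
for c in ["scene","side"]:
    im=read_camera(c); cv2.imwrite(f"pics/{c}0.png",cv2.resize(im[:,:,::-1],(800,600),interpolation=cv2.INTER_CUBIC))
    p=camera_params(c); M=np.linalg.inv(p["camera_from_world"]); print(c,M[:3,3].round(3),M[:3,2].round(2),p["K"][0][0])
    for n in ["marker_a","magnet_a","eraser","marker_tray","magnet_tray","eraser_tray","stapler","staple_box"]:
        print(n,[(np.round(d["at"]).tolist(),round(d["confidence"],2)) for d in tip_of(c,n)])
print(read_time_s(),read_tcp_rot())
E
```

```text
pics
scene [1.105 0.414 1.109] [-0.54 -0.16 -0.83] 455.23485459694206
marker_a [([320.0, 230.0], 0.76), ([456.0, 266.0], 0.63), ([246.0, 217.0], 0.62), ([349.0, 180.0], 0.55)]
magnet_a [([216.0, 217.0], 0.69), ([150.0, 187.0], 0.54)]
eraser [([174.0, 204.0], 0.81)]
marker_tray [([272.0, 285.0], 0.59)]
magnet_tray [([188.0, 265.0], 0.96)]
eraser_tray [([108.0, 247.0], 0.94)]
stapler [([122.0, 177.0], 0.82), ([213.0, 216.0], 0.43)]
staple_box [([276.0, 243.0], 0.51)]
side [0.006 1.207 0.856] [ 0.29 -0.75 -0.6 ] 512.0054735284713
marker_a [([186.0, 369.0], 0.92), ([285.0, 195.0], 0.78), ([318.0, 233.0], 0.72), ([258.0, 244.0], 0.63), ([337.0, 282.0], 0.55)]
magnet_a [([290.0, 177.0], 0.55), ([331.0, 147.0], 0.46)]
eraser [([307.0, 159.0], 0.56)]
marker_tray [([204.0, 214.0], 0.75)]
magnet_tray [([239.0, 167.0], 0.65)]
eraser_tray [([267.0, 135.0], 0.68)]
stapler [([340.0, 133.0], 0.8)]
staple_box [([255.0, 214.0], 0.7), ([306.0, 161.0], 0.47)]
0.9 [9.87396931e-01 1.58263384e-01 2.49479162e-05 4.13219508e-05]
```

View pics/scene0.png

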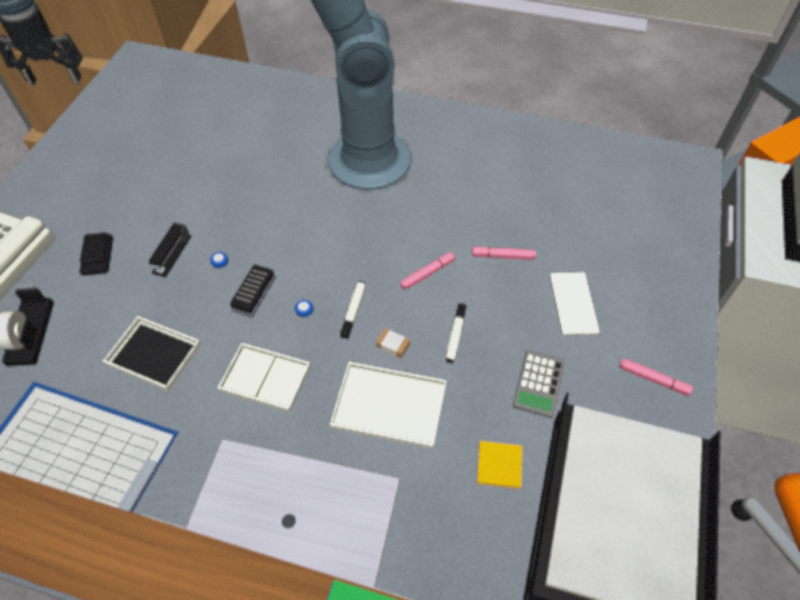

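View pics/side0.png

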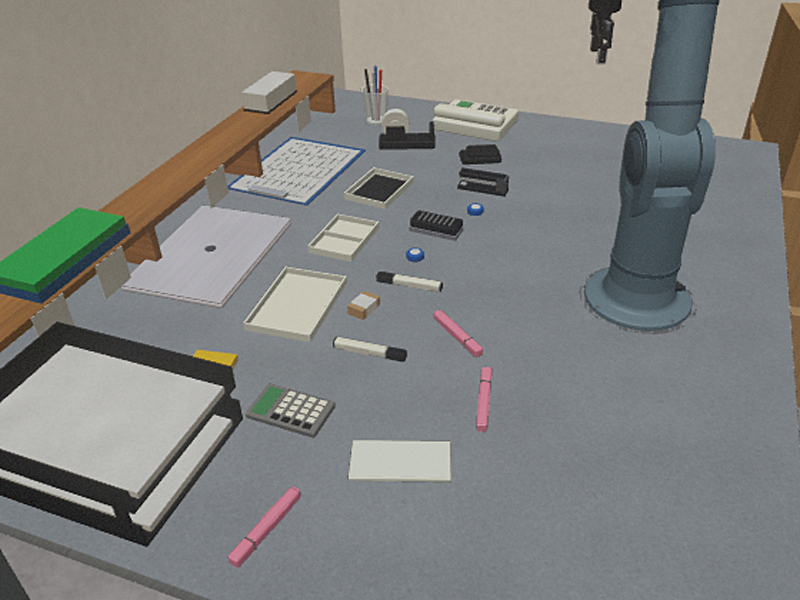

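Candidates in scene0.png (800 px scale): the white, black-capped markers are at (353,310) and (456,333). The pink look-alikes at (428,270), (504,253) and (656,376) are excluded. The ridged block at (253,288) is the eraser; (170,248) is the stapler, and the black thing at (97,252) is a stray. The magnets are at (219,260) and (304,308). I'll rectify this to a top-down map to confirm and measure.

```bash
cat > h.py <<'E'
from bench import *
import cv2, numpy as np
def H(cam,z,p=None):
    p=p or camera_params(cam); T=np.array(p["camera_from_world"]); K=np.array(p["K"])
    return K@np.c_[T[:3,0],T[:3,1],T[:3,2]*z+T[:3,3]]      # world xy at z -> px
def px2w(cam,uv,z,p=None):
    q=np.linalg.inv(H(cam,z,p))@np.array([uv[0],uv[1],1]); return q[:2]/q[2]
def top(cam,z,x0,x1,y0,y1,s=1.0,im=None,p=None):
    # top-down map, s px/mm; row down = -x... row0 is x1, col0 is y1
    k=1000*s; A=np.array([[0,-1/k,x1],[-1/k,0,y1],[0,0,1.]])   # map px -> world xy
    im=read_camera(cam) if im is None else im
    w,h=int((y1-y0)*k),int((x1-x0)*k)
    return cv2.warpPerspective(im[:,:,::-1],H(cam,z,p)@A,(w,h),flags=cv2.INTER_CUBIC|cv2.WARP_INVERSE_MAP)
E
python3 - <<'E'
from h import *
B=dict(x0=.3,x1=.85,y0=-.5,y1=.3)
a=top("scene",.016,**B); 
for x in np.arange(.3,.85,.1):
    r=int((.85-x)*1000); cv2.putText(a,f"{x:.1f}",(0,r),0,.4,(0,0,255))
    cv2.line(a,(0,r),(20,r),(0,0,255))
for y in np.arange(-.4,.3,.1):
    c=int((.3-y)*1000); cv2.putText(a,f"{y:.1f}",(c,10),0,.4,(0,0,255))
    cv2.line(a,(c,10),(c,25),(0,0,255))
cv2.imwrite("pics/top.png",a)
def rects(cam,z,f):
    im=top(cam,z,**B); hsv=cv2.cvtColor(im,cv2.COLOR_BGR2HSV)
    m=f(hsv).astype(np.uint8)*255
    m=cv2.morphologyEx(m,cv2.MORPH_CLOSE,np.ones((5,5)))
    for c in cv2.findContours(m,0,2)[0]:
        if cv2.contourArea(c)<250: continue
        (u,v),wh,an=cv2.minAreaRect(c)
        print("  xy",round(.85-v/1000,3),round(.3-u/1000,3),"size",np.round(wh),"ang",round(an))
for cam in ["scene","side"]:
    print(cam,"white z16"); rects(cam,.016,lambda h:(h[...,1]<45)&(h[...,2]>165))
    print(cam,"white z12"); rects(cam,.012,lambda h:(h[...,1]<45)&(h[...,2]>165))
    print(cam,"black z25"); rects(cam,.025,lambda h:(h[...,2]<65))
    print(cam,"blue z7"); rects(cam,.007,lambda h:(h[...,1]>130)&(abs(h[...,0].astype(int)-112)<12))
E
```

```text
scene white z16
  xy 0.41 0.101 size [96. 22.] ang 87
  xy 0.451 0.004 size [18. 18.] ang 45
  xy 0.479 0.202 size [39. 43.] ang 11
  xy 0.62 -0.01 size [149. 109.] ang 2
  xy 0.609 0.221 size [140. 168.] ang 86
  xy 0.632 -0.242 size [151. 118.] ang 6
  xy 0.813 -0.267 size [296.  85.] ang 2
  xy 0.795 0.135 size [110. 330.] ang 90
scene white z12
  xy 0.408 0.1 size [97. 22.] ang 88
  xy 0.449 0.003 size [18. 18.] ang 90
  xy 0.477 0.202 size [39. 43.] ang 12
  xy 0.618 -0.012 size [150. 110.] ang 1
  xy 0.607 0.221 size [141. 169.] ang 86
  xy 0.631 -0.245 size [152. 118.] ang 7
  xy 0.812 -0.27 size [297.  86.] ang 2
  xy 0.794 0.134 size [111. 332.] ang 90
scene black z25
  xy 0.399 -0.323 size [135.  53.] ang 90
  xy 0.446 -0.108 size [ 50. 112.] ang 3
  xy 0.486 0.11 size [34. 16.] ang 90
  xy 0.454 -0.469 size [111.  63.] ang 65
  xy 0.642 -0.23 size [118.  88.] ang 7
  xy 0.663 -0.467 size [157.  63.] ang 90
  xy 0.798 -0.462 size [103.  74.] ang 90
scene blue z7
  xy 0.386 -0.216 size [36. 35.] ang 52
  xy 0.453 0.006 size [35. 35.] ang 56
  xy 0.809 -0.277 size [314.  97.]
[... 655 characters left out ...]
ize [153.  15.] ang 10
  xy 0.607 0.22 size [121. 169.] ang 86
  xy 0.625 -0.012 size [149. 105.] ang 2
  xy 0.674 -0.249 size [118.  29.] ang 21
  xy 0.677 0.22 size [ 17. 160.] ang 90
  xy 0.689 -0.251 size [ 28. 151.] ang 89
  xy 0.808 -0.258 size [295.  96.] ang 2
  xy 0.795 0.133 size [110. 334.] ang 90
side black z25
  xy 0.395 -0.314 size [105. 133.] ang 0
  xy 0.471 0.129 size [36. 34.] ang 87
  xy 0.443 -0.453 size [104. 104.] ang 68
  xy 0.439 -0.1 size [ 70. 121.] ang 4
  xy 0.62 -0.209 size [109.  84.] ang 7
  xy 0.648 -0.471 size [147.  98.] ang 70
side blue z7
  xy 0.384 -0.211 size [35. 50.] ang 73
  xy 0.451 0.009 size [36. 49.] ang 71
  xy 0.804 -0.268 size [314. 104.] ang 2
```

View pics/top.png

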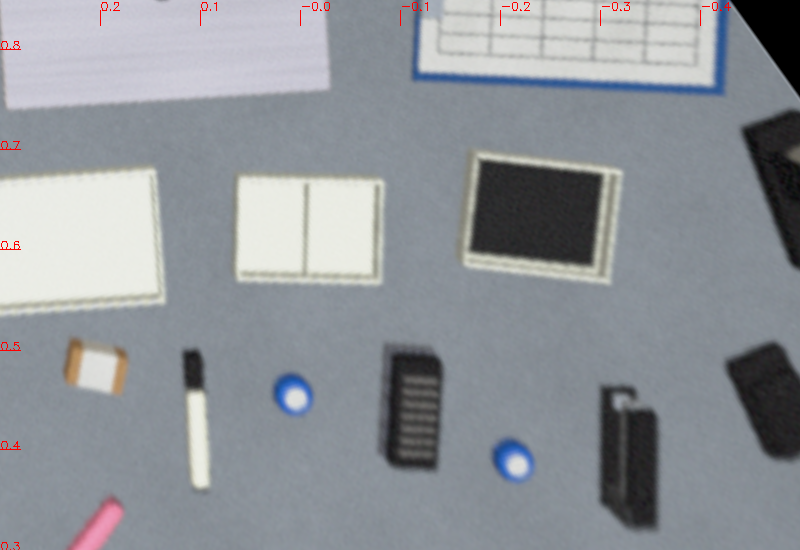

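The map confirms the set: ridged eraser at about (0.44,-0.10), magnets at (0.452,0.006) and (0.385,-0.214), one marker at about (0.43,0.104), and the stapler at (0.40,-0.32). Next come wrist looks from above.

```bash
cat >> h.py <<'E'
from scipy.spatial.transform import Rotation as R
def q(deg): return (R.from_euler("z",deg,degrees=True)*R.from_euler("x",180,degrees=True)).as_quat()
E
python3 - <<'E'
from h import *
for i,(x,y) in enumerate([(.48,-.17),(.48,.2)]):
    move_ptp([x,y,.42],q(0)); pause(.3)
    p=camera_params("wrist"); im=read_camera("wrist"); np.savez(f"w{i}.npz",im=im,K=p["K"],T=p["camera_from_world"])
    M=np.linalg.inv(p["camera_from_world"]); print(M[:3,3].round(3),M[:3,2].round(2),p["K"][0][0],read_time_s(),read_qpos().round(2) if hasattr(read_qpos(),'round') else read_qpos())
    B=dict(x0=.3,x1=.75,y0=y-.25,y1=y+.25)
    cv2.imwrite(f"pics/w{i}.png",top("wrist",.016,s=1.3,im=im,p=p,**B))
    for n in ["marker_a","magnet_a","eraser","marker_tray","magnet_tray","eraser_tray","staple_box"]:
        z={"marker_a":.009,"staple_box":0}.get(n,0)
        print(n,[(px2w("wrist",d["at"],z,p).round(3).tolist(),round(d["confidence"],2)) for d in tip_of("wrist",n)])
E
```

```text
[ 0.548 -0.171  0.543] [-0.27  0.   -0.96] 322.0096249571283 3.6917 [ 0.56  0.03 -0.31  1.68  0.01  1.44 -1.32]
marker_a [([0.428, 0.109], 0.75), ([0.287, 0.223], 0.67)]
magnet_a [([0.452, 0.006], 0.98), ([0.391, -0.214], 0.55)]
eraser [([0.447, -0.105], 0.65)]
marker_tray [([0.487, 0.205], 0.17)]
magnet_tray [([0.622, -0.007], 0.86)]
eraser_tray []
staple_box [([0.483, 0.204], 0.73)]
[0.549 0.199 0.543] [-0.27 -0.   -0.96] 322.0096249571283 5.775 [ 0.23  0.08 -0.73  1.64  0.05  1.44 -2.08]
marker_a [([0.419, 0.316], 0.66), ([0.291, 0.224], 0.62), ([0.431, 0.108], 0.57)]
magnet_a [([0.455, 0.007], 0.64), ([0.39, -0.212], 0.59)]
eraser [([0.444, -0.108], 0.83)]
marker_tray [([0.612, 0.239], 0.6)]
magnet_tray [([0.624, -0.007], 0.84), ([0.451, 0.005], 0.63)]
eraser_tray []
staple_box []
```

View pics/w0.png

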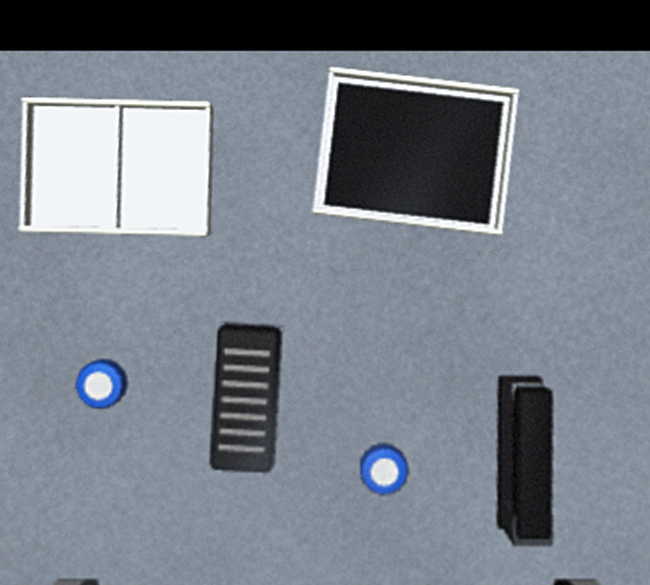

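View pics/w1.png

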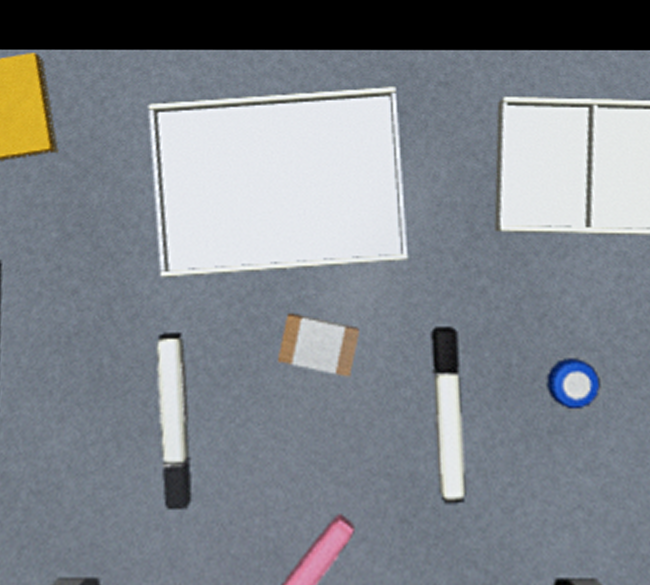

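```bash
python3 - <<'E'
from h import *
for i,y in enumerate([-.17,.2]):
    d=np.load(f"w{i}.npz"); p=dict(K=d["K"],camera_from_world=d["T"])
    B=dict(x0=.3,x1=.78,y0=y-.3,y1=y+.3)
    for nm,z,f in [("white z16",.016,lambda h:(h[...,1]<45)&(h[...,2]>165)),("white z12",.012,lambda h:(h[...,1]<45)&(h[...,2]>165)),("black z30",.03,lambda h:h[...,2]<65),("black z12",.012,lambda h:h[...,2]<65),("blue z7",.007,lambda h:(h[...,1]>130)&(abs(h[...,0].astype(int)-112)<12))]:
        im=top("wrist",z,im=d["im"],p=p,**B); m=f(cv2.cvtColor(im,cv2.COLOR_BGR2HSV)).astype(np.uint8)*255
        m=cv2.morphologyEx(m,cv2.MORPH_CLOSE,np.ones((5,5))); print(i,nm)
        for c in cv2.findContours(m,0,2)[0]:
            if cv2.contourArea(c)<300: continue
            (u,v),wh,an=cv2.minAreaRect(c); print("  ",round(.78-v/1000,3),round(y+.3-u/1000,3),np.round(wh),round(an))
E
```

```text
0 white z16
   0.415 0.103 [96. 20.] 88
   0.623 -0.011 [153. 115.] 2
   0.636 -0.241 [159. 118.] 7
0 white z12
   0.413 0.105 [96. 23.] 90
   0.623 -0.01 [155. 116.] 2
   0.637 -0.241 [160. 119.] 7
0 black z30
   0.401 -0.319 [ 41. 125.] 1
   0.482 0.095 [34. 22.] 87
   0.447 -0.11 [ 48. 109.] 4
   0.452 -0.444 [108.  50.] 90
   0.63 -0.236 [123.  91.] 7
   0.696 -0.17 [168. 599.] 90
0 black z12
   0.396 -0.325 [129.  41.] 90
   0.48 0.105 [35. 22.] 87
   0.443 -0.108 [ 49. 113.] 4
   0.449 -0.448 [111.  42.] 90
   0.633 -0.238 [127.  94.] 7
   0.712 -0.17 [136. 599.] 90
0 blue z7
   0.387 -0.216 [36. 38.] 0
   0.453 0.005 [37. 38.] 45
1 white z16
   0.415 0.104 [95. 17.] 87
   0.454 0.481 [32. 38.] 90
   0.442 0.319 [94. 18.] 88
   0.483 0.481 [38. 12.] 2
   0.484 0.205 [35. 37.] 13
   0.502 0.48 [13. 39.] 90
   0.623 -0.008 [145. 104.] 1
   0.611 0.236 [134. 192.] 86
1 white z12
   0.445 0.482 [13. 35.] 90
   0.414 0.103 [96. 18.] 87
   0.463 0.482 [13. 36.] 90
   0.44 0.32 [98. 19.] 88
   0.482 0.482 [36. 13.] 2
   0.484 0.205 [35. 37.] 12
   0.5 0.481 [13. 37.] 90
   0.623 -0.01 [146. 104.] 1
   0.611 0.237 [135. 193.] 86
1 black z30
   0.383 0.311 [36. 18.] 87
   0.482 0.11 [34. 18.] 87
   0.448 -0.083 [110.  32.] 90
   0.744 0.201 [ 72. 599.] 90
1 black z12
   0.377 0.315 [18. 38.] 0
   0.48 0.107 [36. 19.] 87
   0.445 -0.088 [ 22. 114.] 0
   0.489 0.455 [  4. 121.] 2
   0.747 0.201 [ 67. 599.] 90
1 blue z7
   0.454 0.006 [37. 38.] 90
```

Everything agrees with the given sizes: tray rims measure 134×192, 104×145 and 159×118 (the last inflated at the picture edge), and the magnets 37 mm. Starting with the magnets.

```bash
cat >> h.py <<'E'
def ori(pos,deg):
    best=[]
    for d in (deg,deg+180):
        s=inverse_kinematics(pos,q(d))
        if s is not None: best.append((abs(s[6]),d))
    return q(min(best)[1])
def pick(x,y,deg,z,op,N=40,up=.10):
    o=ori([x,y,z],deg); move_gripper(op,N); move_ptp([x,y,up],o); movel([x,y,z],o,.12)
    move_gripper(0,N); g=read_finger_gap(); movel([x,y,up],o,.15)
    print("pick gap",round(g,4),"after lift",round(read_finger_gap(),4),"F",read_grasp_force(),"t",read_time_s()); return read_finger_gap()
def place(x,y,deg,z,op,up=.10):
    o=ori([x,y,z],deg); move_ptp([x,y,up],o); movel([x,y,z+.01],o,.12); movel([x,y,z],o,.03)
    print("Fz",read_ft_force()[2],"gap",round(read_finger_gap(),4)); move_gripper(op); movel([x,y,up],o,.15); print("placed t",read_time_s())
def tray(c,yaw,dx,dy):
    a=np.radians(yaw); return c[0]+dx*np.cos(a)-dy*np.sin(a), c[1]+dx*np.sin(a)+dy*np.cos(a)
MT,MY=(.611,.236),4; GT,GY=(.623,-.009),-1.5; ET,EY=(.636,-.241),-7
E
python3 - <<'E'
from h import *
if pick(.453,.005,90,.0215,.06)>.03: place(*tray(GT,GY,0,.035),90+GY,.0255,.055)
if pick(.387,-.215,0,.0215,.06)>.03: place(*tray(GT,GY,0,-.035),90+GY,.0255,.055)
E
```

```text
pick gap 0.0354 after lift 0.0355 F 39.898060066625476 t 9.9
Fz 1.7295688908172437 gap 0.0351
placed t 12.775
pick gap 0.0354 after lift 0.0349 F 39.90121068782173 t 16.1083
Fz 2.188155015003545 gap 0.035
placed t 19.375
```

```bash
python3 - <<'E'
from h import *
if pick(.430,.105,3,.0215,.05)>.012: place(*tray(MT,MY,-.026,0),90+MY,.0255,.036)
if pick(.426,.317,3,.0215,.05)>.012: place(*tray(MT,MY,.026,0),90+MY,.0255,.036)
if pick(.446,-.109,-4,.028,.075)>.04: place(*tray(ET,EY,0,0),90+EY,.0325,.062)
move_ptp([.5,.0,.42],q(0)); pause(.3); p=camera_params("wrist")
cv2.imwrite("pics/end.png",top("wrist",.016,.33,.75,-.35,.35,1.1,p=p))
E
```

```text
pick gap 0.017 after lift 0.0169 F 39.056158661842346 t 22.575
Fz -0.945038859108547 gap 0.0167
placed t 26.1083
pick gap 0.0171 after lift 0.0171 F 39.984025955200195 t 29.3
Fz 0.5406955993082346 gap 0.0169
placed t 32.45
pick gap 0.0469 after lift 0.0472 F 41.438124775886536 t 36.35
Fz 0.16301481332141976 gap 0.0471
placed t 39.5917
```

View pics/end.png

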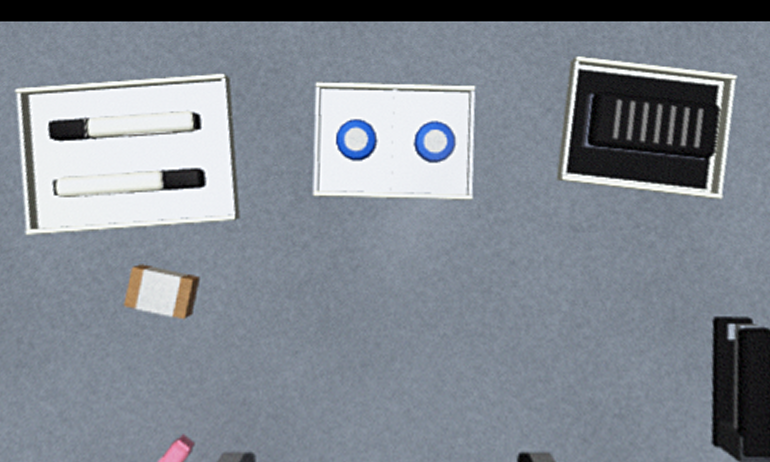

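The wrist map shows both markers in the large tray at (125,125) and (130,182), and the magnets centred in their compartments at (356,140) and (435,141). The eraser is in its tray at (655,125), and the stapler and staple box are unmoved. One check for flatness from the side.

```bash
python3 - <<'E'
from h import *
im=read_camera("side")[:,:,::-1]; cv2.imwrite("pics/s1.png",cv2.resize(im[100:250,150:350],(800,600),interpolation=cv2.INTER_CUBIC))
E
```

```text
(no output)
```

View pics/s1.png

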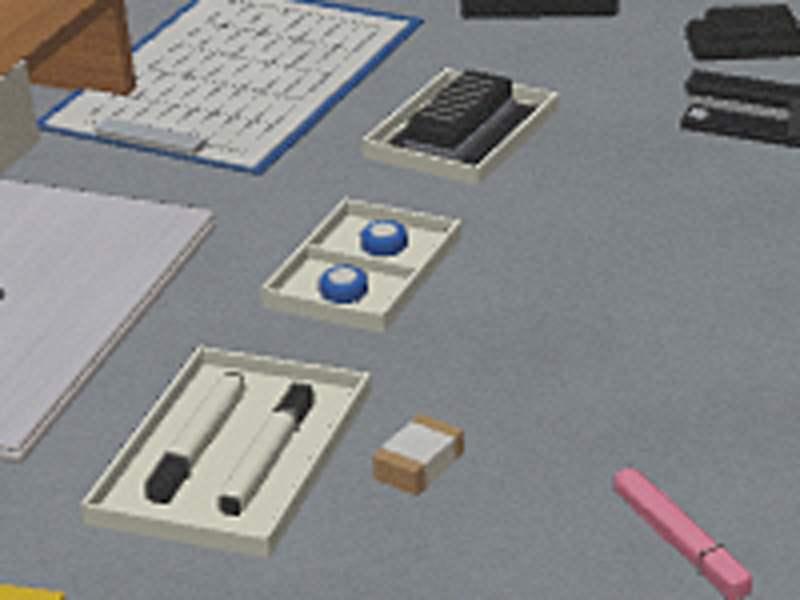

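In the side crop everything lies flat: the markers at (195,435) and (265,450), the magnets at (343,283) and (384,237), and the eraser at (460,110).

```bash
python3 -c "
from bench import *
print(sign_off(), read_time_s())"
```

```text
the job is handed in; nothing more can be done
the job is handed in; nothing more can be done
```

The job is handed in, with no verdict returned: in the last pictures both markers, both magnets and the eraser lie flat in their trays, and the stapler and staple box look unmoved.

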